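Set up the exhaust welding fixture from a stack of tube saddles

ROBOT

A 6-joint arm with a two-finger parallel gripper is mounted at the origin on the work surface. World frame = base frame: x ahead of the robot, y to its left, z up, the work surface at z = 0. Lengths are in mm, angles in rad, forces in N, time in s.
With the tool pointing down it reaches from about 350 to 775 mm from the base axis. Payload 7.3 kg.
Tool frame: the origin (TCP) lies on the centre line of the jaws, within the pads' length; the fingertips stand 22 mm ahead of it and the grasp point (between the pads) lies 3 mm ahead of it; z points along the fingers, y is the direction in which the jaws open and shut (so a half turn about z gives the same grasp; the last joint's range is limited). The gripper opens to 92 mm and grips with 3 to 60 N. Pads are 19 mm wide; open, the fingers measure 130 mm over their backs; the gripper's body (75 mm by 190 mm) begins 47 mm behind the grasp point.
Start: joints at [-1.473, 0.342, 1.524, -0, 1.275, -0.146], TCP at [126.752, -509.489, 227.541] pointing down, gripper open.
Joint ranges: [-2.53, 2.53], [-0.77, 2.02], [0.04, 2.7], [-1, 4.14], [0.28, 2.66], [-3.11, 3.11]. Speed limits (rad/s): [2.57, 2.57, 3.14, 3.14, 3.14, 3.14].

INTERFACE

Orientations are given as [roll, pitch, yaw] about the fixed x, y, z axes, in that order (R = Rz(yaw) Ry(pitch) Rx(roll)).
In Python, from plant import bot gives the robot as it stands.
- The arm moves only by the tool play_rows, never from a script. Its argument "moves" is one flat list of numbers, 5 for each row, row after row: the closure in counts, from 0 (fully open) to 255 (shut), then the shift along the tool's x, y, z in mm, then the turn about the tool's z in degrees. A call has 1 to 8 rows; each row is the pose to reach, as a shift and turn from the pose commanded when the call began, along the tool's axes at that moment; what a row does not reach only later rows make up. A row lasts 1/12 s, in which the tool goes at most 41.7 mm and 7.16 degrees, less where a joint would pass 70% of its speed; a pose out of reach is approached as far as the arm can. A call with a gripper value outside its range is refused whole. The fingers move at their own pace and stop on an object; the grip force is fixed at half the most. Time passes only in rows, so rows that repeat a pose let the fingers close. It gives the time, the measured TCP pose, the force and the opening at its end, in the units of the state.
- bot.get_obs(): the state, without advancing time (a new reading comes with each control period).
- bot.capture(name): name is "scene" or "top" or "wrist"; returns a dict with "color" (480x640x3 uint8, red, green, blue), "fx", "fy", "cx", "cy" (pixels), "world_to_cam" (4x4, takes a point from world to camera coordinates); the wrist camera has in their place "T_tool_cam" (4x4, takes a point from camera to tool coordinates, whose origin is the TCP and whose axes are the flange's). Camera axes: x right, y down, z forward; pixel columns grow to the right and rows downward; lengths in mm; the calibration is good to about 2 mm. The wrist camera is an equidistant fisheye: a pixel r from the principal point sees the ray r / f radians off the axis. A picture is of the moment at which its call begins: read the wrist's pose just before it. There is no depth.
- bot.close_job(): hands the job in, once; it reports no verdict.
The state is a dict: "time": time; "joint_positions": joint angles; "dq": joint speeds; "tau": joint torques, N m; "tool_pos": TCP position; "tcp_rot": TCP orientation; "contact_force": force on the tool from outside, world axes, zero at the start; "moment": the same for the moment, N m; "grip_width": finger opening in mm.
Only numpy, scipy, OpenCV 4.12 (cv2) and the standard library are available. Lean on these libraries where they do the work, as an engineer would, in place of code of your own. Each camera call takes 0.05 s, during which the arm holds its last target.

TASK

Set up the welding fixture: take the stack of four tube saddles apart one at a time from the top down, and set each one on the fixture pad of its own colour, groove up, squarely on its painted outline (centred and lying along it). Tip no saddle over on the way, and leave the pot of rods and the can with the orange label standing where they are.

Things in the scene. Friction and masses are not known exactly. Their poses are not given: they have to be found in the camera images.
- saddle_red_center (a point): red tube saddle: metal block 54 long (its x), 40 wide (y), 32 high (z, up), a 20 wide, 16 deep groove along the middle of its top between two 10 wide flat-topped walls; top of the stack at the start. Point: middle of the block, 16 above its underside. Loose, about 148 g. Same after a half turn.
- saddle_yellow_center (a point): yellow tube saddle: metal block 80 long (its x), 40 wide (y), 32 high (z, up), a 20 wide, 16 deep groove along the middle of its top between two 10 wide flat-topped walls; second from the top of the stack at the start. Point: middle of the block, 16 above its underside. Loose, about 220 g. Same after a half turn.
- saddle_blue_center (a point): blue tube saddle: metal block 106 long (its x), 40 wide (y), 32 high (z, up), a 20 wide, 16 deep groove along the middle of its top between two 10 wide flat-topped walls; third from the top of the stack at the start. Point: middle of the block, 16 above its underside. Loose, about 292 g. Same after a half turn.
- saddle_green_center (a point): green tube saddle: metal block 132 long (its x), 40 wide (y), 32 high (z, up), a 20 wide, 16 deep groove along the middle of its top between two 10 wide flat-topped walls; bottom of the stack at the start. Point: middle of the block, 16 above its underside. Loose, about 363 g. Same after a half turn. Stands on a fixed wooden stand 150 x 56, 6 thick; the others each lie flat on the longer one below, within 5 mm and 5 degrees.
- pad_red_top (a point): red fixture pad: fixed dark steel plate 80 long (its x) x 70 wide (its y) x 8 thick, flat, no rim, with a red rectangle 54 x 40 painted in the middle, the outline of the red saddle. The point is the centre of its top face; x runs along its length, z up.
- pad_yellow_top (a point): yellow fixture pad: fixed dark steel plate 106 long (its x) x 70 wide (its y) x 8 thick, flat, no rim, with a yellow rectangle 80 x 40 painted in the middle, the outline of the yellow saddle. The point is the centre of its top face; x runs along its length, z up.
- pad_blue_top (a point): blue fixture pad: fixed dark steel plate 132 long (its x) x 70 wide (its y) x 8 thick, flat, no rim, with a blue rectangle 106 x 40 painted in the middle, the outline of the blue saddle. The point is the centre of its top face; x runs along its length, z up.
- pad_green_top (a point): green fixture pad: fixed dark steel plate 158 long (its x) x 70 wide (its y) x 8 thick, flat, no rim, with a green rectangle 132 x 40 painted in the middle, the outline of the green saddle. The point is the centre of its top face; x runs along its length, z up.
- rodpot_center (a point): round open steel pot 60 across and 75 high with four welding rods standing in it up to 130 high; loose bystander. The point is on its axis, half-way up the pot.
- spray_center (a point): closed can with an orange label, 52 across, about 150 high; loose bystander. The point is on its axis, half-way up.
There are look-alikes about, which are no part of the job. What is meant by the part that bears saddle_blue_center is not pink, red or white, and is the smaller of those in its own colour.

How it is judged (in metres and radians):
On the way, in this order (a step that is already met when the one before it is completed fails the run):
1. the red saddle sits on the red pad, released (horizontal distance between saddle_red_center and pad_red_top below 0.012 m and angle between the x axis of saddle_red_center and the x axis of pad_red_top, either way round below 0.2 rad and z of saddle_red_center in the frame of pad_red_top between 0.011 and 0.021 m and angle between saddle_red_center's own z axis and vertical below 0.12 rad and contact force between the fingers and saddle_red below 0.3 N), for 0.2 s.
2. the yellow saddle sits on the yellow pad, released (horizontal distance between saddle_yellow_center and pad_yellow_top below 0.012 m and angle between the x axis of saddle_yellow_center and the x axis of pad_yellow_top, either way round below 0.2 rad and z of saddle_yellow_center in the frame of pad_yellow_top between 0.011 and 0.021 m and angle between saddle_yellow_center's own z axis and vertical below 0.12 rad and contact force between the fingers and saddle_yellow below 0.3 N), for 0.2 s.
3. the blue saddle sits on the blue pad, released (horizontal distance between saddle_blue_center and pad_blue_top below 0.012 m and angle between the x axis of saddle_blue_center and the x axis of pad_blue_top, either way round below 0.2 rad and z of saddle_blue_center in the frame of pad_blue_top between 0.011 and 0.021 m and angle between saddle_blue_center's own z axis and vertical below 0.12 rad and contact force between the fingers and saddle_blue below 0.3 N), for 0.2 s.
4. the green saddle sits on the green pad, released (horizontal distance between saddle_green_center and pad_green_top below 0.012 m and angle between the x axis of saddle_green_center and the x axis of pad_green_top, either way round below 0.2 rad and z of saddle_green_center in the frame of pad_green_top between 0.011 and 0.021 m and angle between saddle_green_center's own z axis and vertical below 0.12 rad and contact force between the fingers and saddle_green below 0.3 N), for 0.2 s.
At the end, for the whole second after the job is handed in: Each of the four saddles rests flat and groove up on the pad of its own colour, its middle within 12 mm (horizontally) of the pad's centre and its length within 11 degrees of the pad's length (either way round), let go and at rest (all of step 1 and all of step 2 and all of step 3 and all of step 4 and linear speed of each of saddle_red, saddle_yellow, saddle_blue, saddle_green below 0.02 m/s); the robot touches nothing.
It fails at once if a saddle is tipped over (tilted more than 30 degrees) (angle between any of saddle_red_center, saddle_yellow_center, saddle_blue_center, saddle_green_center's own z axis and vertical above 0.52 rad).
It fails at once if the rod pot or the can is shifted by more than 30 mm or knocked over (distance of any of rodpot_center, spray_center from where it was at the start of the episode above 0.03 m or angle between any of rodpot_center, spray_center's own z axis and vertical above 0.5 rad).
It also fails if it takes over 120 s, if anything falls off the work surface, if the arm or the gripper's body presses on something with over 40 N, if the wrist force passes 120 N, or if a joint passes its speed limit or range.

## Working session

There is one attempt and no reset: what is moved stays moved. The work goes in short steps, Python scripts to look and compute and a tool call to move; the robot and the scene stay as the last step left them, time stands still between calls to the robot, and variables do not carry over. Pictures are saved under pics/ and viewed, and the job is handed in when it is done.

Besides the shell and the picture viewer there is one more tool, called after ">>>" in YAML: its name, and indented under it one key for each argument. play_rows: Moves the arm, as the interface text tells. Its arguments: {"type":"object","properties":{"moves":{"type":"array","items":{"type":"number"}}},"required":["moves"]}

```bash
mkdir -p pics; ls; python3 - <<'E'
from plant import bot
import cv2
o=bot.get_obs();print(o)
for n in("scene","top"):
    c=bot.capture(n);cv2.imwrite(f"pics/{n}0.png",c["color"][:,:,::-1]);print(n,c["fx"],c["fy"],c["cx"],c["cy"],c["world_to_cam"].round(3).tolist() if hasattr(c["world_to_cam"],'round') else c["world_to_cam"])
E
```

```text
pics
{'time': 0.0, 'joint_positions': array([-1.47297803e+00,  3.42704579e-01,  1.52503052e+00,  1.95811604e-05,
        1.27538026e+00, -1.46009624e-01]), 'dq': array([ 0.0007041 ,  0.00183168,  0.00069297,  0.00139297, -0.00104601,
        0.00109715]), 'tau': array([-1.04150106e-04, -4.31242418e+01, -2.44215882e+01,  7.18101813e-02,
        5.59618778e-02, -1.05017259e-04]), 'tool_pos': array([ 126.72745554, -509.05690174,  226.84966236]), 'tcp_rot': array([-3.14008888e+00, -2.40064658e-04,  2.43822020e-01]), 'contact_force': array([-0.54515556, -0.74391689, -0.40224848]), 'moment': array([0.04544282, 0.08619053, 0.02267813]), 'grip_width': 92.03323942446053}
scene 501.58682443939136 501.58682443939136 322.5621519817024 235.34309280255863 [[-0.836, 0.549, -0.004, 421.932], [0.327, 0.492, -0.807, -31.004], [-0.441, -0.676, -0.591, 1409.295], [0.0, 0.0, 0.0, 1.0]]
top 609.5908932325574 609.5908932325574 313.10875359284495 237.6676216660081 [[-0.001, -1.0, 0.002, -81.764], [-0.992, 0.0, -0.125, 475.993], [0.125, -0.002, -0.992, 1530.701], [0.0, 0.0, 0.0, 1.0]]
```

View pics/scene0.png

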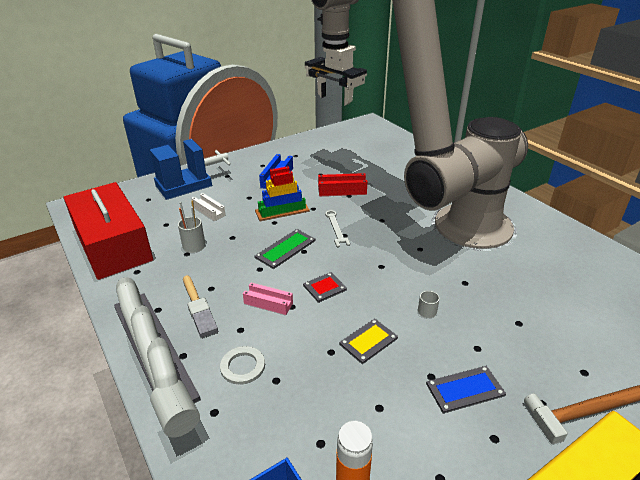

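View pics/top0.png

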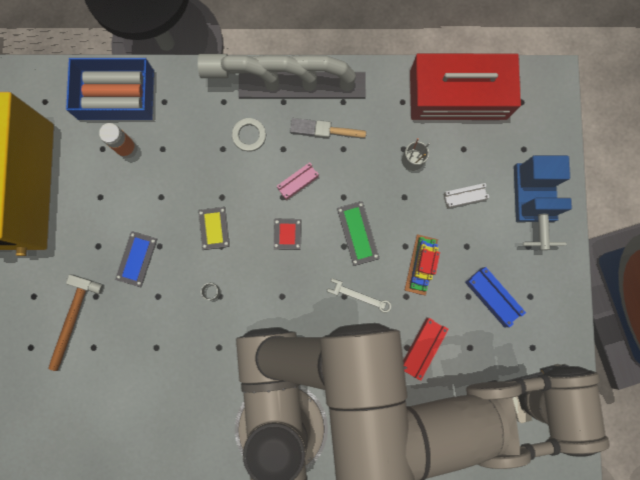

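The top view shows the pads: red (288,234), yellow (214,229), blue (137,259) and green (358,233). The stack is at (425,263). Larger look-alikes are the blue block at (495,297) and the red one at (425,348). There are also pink (298,181) and white (466,195) saddles.

```bash
cat > h.py <<'E'
import numpy as np, cv2
from plant import bot
def ray(c,uv,z):
    W=np.array(c["world_to_cam"]);R=W[:3,:3];t=W[:3,3];o=-R.T@t
    d=R.T@np.array([(uv[0]-c["cx"])/c["fx"],(uv[1]-c["cy"])/c["fy"],1.])
    return (o+d*(z-o[2])/d[2])
def proj(c,p):
    W=np.array(c["world_to_cam"]);q=W[:3,:3]@np.array(p)+W[:3,3]
    return np.array([c["fx"]*q[0]/q[2]+c["cx"],c["fy"]*q[1]/q[2]+c["cy"]])
HUE={'red':[(0,6),(174,180)],'yellow':[(20,32)],'blue':[(105,125)],'green':[(50,75)]}
def mask(rgb,col,s=120,v=40):
    h=cv2.cvtColor(rgb,cv2.COLOR_RGB2HSV);m=np.zeros(h.shape[:2],np.uint8)
    for a,b in HUE[col]: m|=cv2.inRange(h,(a,s,v),(b,255,255))
    return m
def blobs(rgb,col,amin=60,**k):
    m=mask(rgb,col,**k);cs,_=cv2.findContours(m,cv2.RETR_EXTERNAL,cv2.CHAIN_APPROX_NONE)
    return [(cv2.contourArea(x),x) for x in cs if cv2.contourArea(x)>amin]
def rect_world(c,cnt,z):
    P=np.array([ray(c,p[0],z)[:2] for p in cnt],np.float32)
    (cx,cy),(w,h),a=cv2.minAreaRect(P)
    if w<h: w,h,a=h,w,a+90
    M=cv2.moments(P.reshape(-1,1,2))
    return (cx,cy),(w,h),((a+90)%180)-90,(M['m10']/M['m00'],M['m01']/M['m00'])
E
python3 - <<'E'
from h import *
c=bot.capture("top")
for col in HUE:
    for a,x in blobs(c["color"],col):
        print(col,a,x.mean(0).round()[0],[np.round(t,1) for t in rect_world(c,x,8)])
im=c["color"][200:400,330:550,::-1]
cv2.imwrite("pics/st.png",cv2.resize(im,None,fx=3.6,fy=3,interpolation=2))
s=bot.capture("scene");im=s["color"][130:260,200:400,::-1]
cv2.imwrite("pics/st2.png",cv2.resize(im,None,fx=4,fy=4,interpolation=2))
E
```

```text
red 1297.5 [424. 349.] [array([ 195.5, -362.7]), array([148.8,  61.2]), np.float64(-29.7), array([ 195.6, -363.9])]
red 353.5 [429. 261.] [array([ 416.7, -379.5]), array([60.2, 45.9]), np.float64(-12.7), array([ 415.8, -379.4])]
red 270.5 [287. 234.] [array([489.6, -14.4]), array([51.6, 39.5]), np.float64(-2.8), array([489.8, -14.3])]
red 5574.5 [467.  81.] [array([ 898.6, -494.4]), array([282.2, 159.3]), np.float64(-90.0), array([ 902.6, -496.1])]
yellow 68.5 [423. 275.] [array([ 380.5, -365.2]), array([44.2, 14.2]), np.float64(74.9), array([ 380.8, -364.5])]
yellow 438.5 [213. 227.] [array([505.1, 178.1]), array([80.6, 40.7]), np.float64(7.5), array([505.1, 178. ])]
yellow 7039.0 [ 22. 181.] [array([659. , 672.6]), array([435. , 137.8]), np.float64(3.6), array([650.2, 678.8])]
blue 64.5 [420. 281.] [array([ 365.6, -356.2]), array([41.7, 14.7]), np.float64(76.9), array([ 366. , -354.7])]
blue 1335.0 [498. 298.] [array([ 326.8, -551.6]), array([157.3,  60.7]), np.float64(40.2), array([ 327.6, -550.8])]
blue 594.5 [135. 259.] [array([424.7, 377.3]), array([106.5,  40.4]), np.float64(-16.6), array([424.3, 377.2])]
blue 758.5 [534. 198.] [array([ 600.9, -686.6]), array([146.8, 136.2]), np.float64(-0.0), array([ 581.7, -678.2])]
blue 749.0 [551. 167.] [array([ 666.3, -708.7]), array([92.6, 59.3]), np.float64(90.0), array([ 666.3, -708.6])]
blue 4049.5 [106.  85.] [array([887.5, 471.8]), array([210.1, 158.8]), np.float64(-90.0), array([893.9, 472.4])]
green 679.5 [358. 233.] [array([ 491.7, -197.6]), array([130.1,  38.8]), np.float64(15.6), array([ 491.4, -197.7])]
```

View pics/st.png

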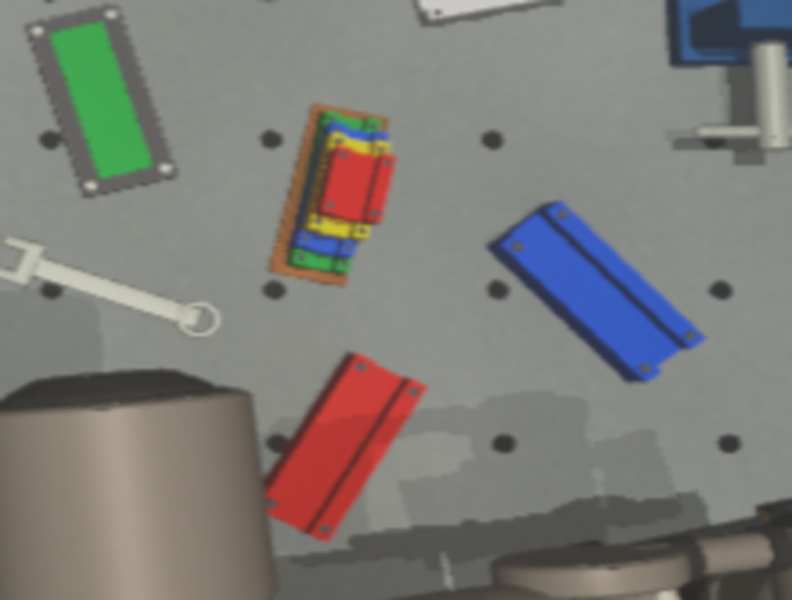

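View pics/st2.png

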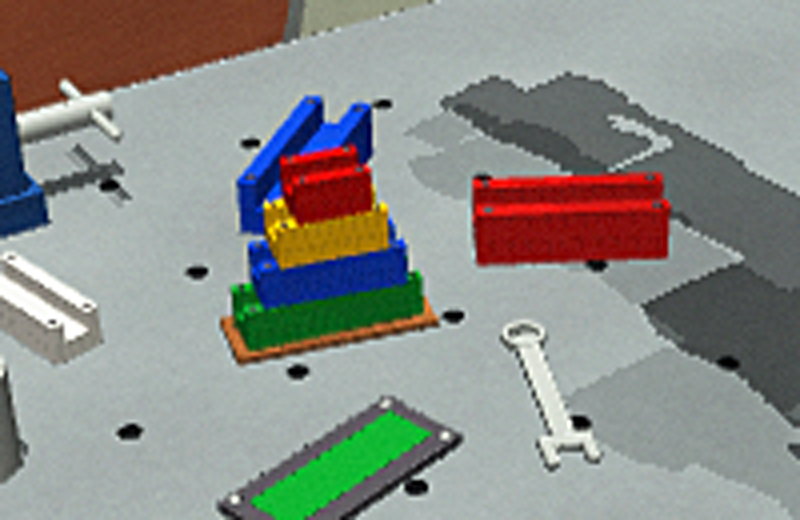

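```bash
cat >> h.py <<'E'
def shift(target,yawdeg):
    """tool shift+turn from measured pose to target (xyz), tool x at yawdeg mod 180"""
    o=bot.get_obs();p=o["tool_pos"];y=o["tcp_rot"][2]
    d=np.array(target)-p
    s=[np.cos(y)*d[0]+np.sin(y)*d[1], np.sin(y)*d[0]-np.cos(y)*d[1], -d[2]]
    t=(np.degrees(y)-yawdeg+90)%180-90
    print("pose",p.round(1),np.degrees(o["tcp_rot"]).round(2),"j6",o["joint_positions"][5].round(2),"-> shift",np.round(s,1),"turn",round(t,1),"t",round(o["time"],2),"F",o["contact_force"].round(1),"w",round(o["grip_width"],1))
E
python3 - <<'E'
from h import *
c=bot.capture("top");W=np.array(c["world_to_cam"]);print(-W[:3,:3].T@W[:3,3])
b=[x for a,x in blobs(c["color"],'red') if 300<a<400][0]
r=rect_world(c,b,134);print(r)
shift([*r[0],240],r[2])
w=bot.capture("wrist");print({k:v for k,v in w.items() if k!="color"});cv2.imwrite("pics/w0.png",w["color"][:,:,::-1])
E
```

```text
[ 281.1612823   -79.54433302 1578.265318  ]
((405.86773681640625, -355.4212646484375), (55.355674743652344, 42.212059020996094), -12.709815979003906, (405.368031870752, -355.09274672000174))
pose [ 126.7 -509.3  227.2] [-179.96   -0.     13.97] j6 -0.15 -> shift [308.1 -82.  -12.8] turn 26.7 t 0.25 F [ 0.   0.3 -0.8] w 91.9
{'fx': 371.64829954431775, 'fy': 371.64829954431775, 'cx': 320.1283761111797, 'cy': 237.46928017320312, 'T_tool_cam': array([[ 5.17272076e-04, -9.57544563e-01, -2.88284827e-01,
         7.94526697e+01],
       [ 9.99999866e-01,  5.00554623e-04,  1.31705331e-04,
         1.20435018e+00],
       [ 1.81885794e-05, -2.88284857e-01,  9.57544694e-01,
        -1.57186097e+02],
       [ 0.00000000e+00,  0.00000000e+00,  0.00000000e+00,
         1.00000000e+00]])}
```

View pics/w0.png

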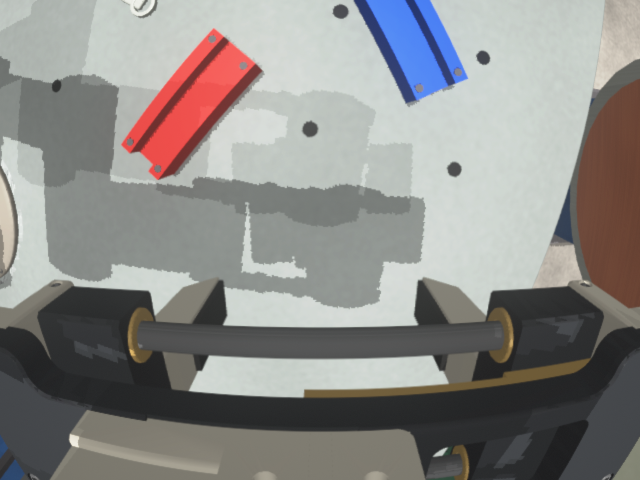

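>>> play_rows:
  moves: [0, 248, -82, -30, 27, 0, 248, -82, -30, 27, 0, 248, -82, -30, 27, 0, 248, -82, -30, 27, 0, 248, -82, -30, 27, 0, 248, -82, -30, 27, 0, 248, -82, -30, 27, 0, 248, -82, -30, 27]

```text
time: 0.97
tool_pos: [351.6, -367.2, 258.3]
tcp_rot: [-3.141, -0.003, -0.222]
contact_force: [-0.1, -0.0, -0.6]
grip_width: 91.8
```

```bash
cat >> h.py <<'E'
def wray(w,o,uv,z):
    R=cv2.Rodrigues(np.array([0,0,0.]))[0]
    from scipy.spatial.transform import Rotation as Ro
    R=Ro.from_euler('xyz',o["tcp_rot"]).as_matrix()
    du,dv=uv[0]-w["cx"],uv[1]-w["cy"];r=np.hypot(du,dv);th=r/w["fx"]
    d=np.array([np.sin(th)*du/max(r,1e-9),np.sin(th)*dv/max(r,1e-9),np.cos(th)])
    T=np.array(w["T_tool_cam"]);d=R@T[:3,:3]@d;p=R@T[:3,3]+o["tool_pos"]
    return p+d*(z-p[2])/d[2]
def wcap(name):
    o=bot.get_obs();w=bot.capture("wrist");cv2.imwrite(f"pics/{name}.png",w["color"][:,:,::-1]);return o,w
def wrect(o,w,cnt,z):
    P=np.array([wray(w,o,p[0],z)[:2] for p in cnt],np.float32)
    (cx,cy),(a,b),t=cv2.minAreaRect(P)
    if a<b:a,b,t=b,a,t+90
    return np.round([cx,cy,a,b,((t+90)%180)-90],1)
E
python3 - <<'E'
from h import *
o,w=wcap("w1")
shift([405.9,-355.4,240],-12.7)
for a,x in blobs(w["color"],'red',200):print(a,x.mean(0)[0].round(),wrect(o,w,x,134))
E
```

```text
pose [ 349.7 -368.5  257.9] [ 1.7998e+02 -5.0000e-02 -1.2770e+01] j6 0.83 -> shift [ 51.9 -25.2  17.9] turn -0.1 t 1.02 F [-0.3  0.8 -0. ] w 92.0
822.5 [328. 368.] [ 223.7 -344.7   44.8   34.    60.5]
3183.5 [349. 298.] [ 286.8 -379.3   64.3   46.8  -29.1]
747.0 [ 41. 164.] [ 473.5 -128.3   37.4   28.    -1.1]
3423.0 [290. 160.] [ 411.  -357.5   54.    39.8  -13. ]
```

View pics/w1.png

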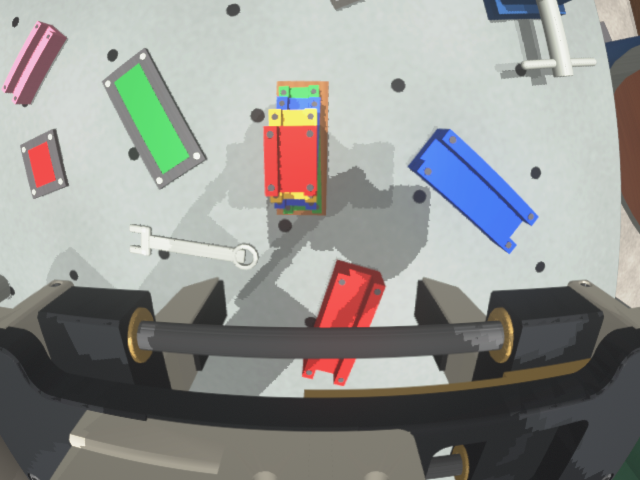

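```bash
python3 - <<'E'
from h import *
o,w=wcap("w2")
for a,x in blobs(w["color"],'red',3300):print(a,x.mean(0)[0].round(),wrect(o,w,x,134))
shift([410.5,-357.3,128],-13)
E
```

```text
3484.5 [288. 158.] [ 411.2 -357.6   53.3   40.1  -12.9]
pose [ 348.4 -369.4  257.5] [179.97   0.   -12.87] j6 0.83 -> shift [ 57.9 -25.6 129.5] turn 0.1 t 1.07 F [-0.   0.1  0.2] w 91.9
```

>>> play_rows:
  moves: [0, 30, -25, 30, 0, 0, 59, -25, 60, 0, 0, 59, -25, 95, 0, 0, 59, -25, 129, 0, 0, 59, -25, 129, 0, 0, 59, -25, 129, 0, 0, 59, -25, 129, 0]

```text
time: 1.65
tool_pos: [410.7, -360.5, 130.4]
tcp_rot: [3.14, -0.002, -0.229]
contact_force: [1.2, -0.7, 0.6]
grip_width: 92.0
```

```bash
python3 - <<'E'
from h import *
shift([411,-357.5,128],-13)
o,w=wcap("w3")
E
```

```text
pose [ 410.7 -360.5  130.4] [ 1.7991e+02 -1.1000e-01 -1.3120e+01] j6 0.94 -> shift [-0.4 -3.   2.4] turn -0.1 t 1.65 F [ 1.2 -0.7  0.6] w 92.0
```

View pics/w3.png

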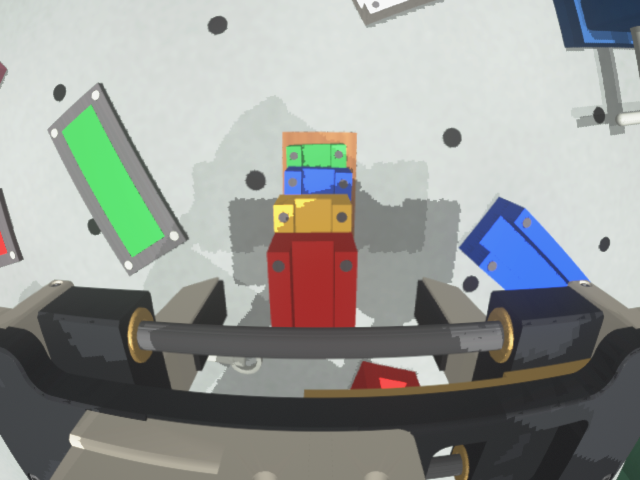

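>>> play_rows:
  moves: [0, 0, -1.5, 0.5, 0, 0, 0, -1.5, 0.5, 0, 255, 0, -1.5, 0.5, 0, 255, 0, -1.5, 0.5, 0, 255, 0, -1.5, 0.5, 0, 255, 0, -1.5, 0.5, 0, 255, 0, -1.5, 0.5, 0, 255, 0, -1.5, 0.5, 0]

```text
time: 2.37
tool_pos: [411.1, -357.5, 128.0]
tcp_rot: [3.142, 0.0, -0.227]
contact_force: [-1.1, -0.0, 0.5]
grip_width: 56.2
```

```bash
python3 - <<'E'
from h import *
shift([411,-357.5,200],-13)
E
```

```text
pose [ 411.1 -357.5  128. ] [ 1.800e+02  1.000e-02 -1.303e+01] j6 0.94 -> shift [ -0.1   0.  -72. ] turn -0.0 t 2.37 F [-1.1 -0.   0.5] w 56.2
```

Tool pose is right on the estimate; the fingers are still closing.

>>> play_rows:
  moves: [255, 0, 0, 0, 0, 255, 0, 0, 0, 0, 255, 0, 0, 0, 0, 255, 0, 0, 0, 0, 255, 0, 0, 0, 0, 255, 0, 0, -20, 0, 255, 0, 0, -60, 0, 255, 0, 0, -70, 0]

```text
time: 3.03
tool_pos: [412.4, -359.0, 202.7]
tcp_rot: [3.138, -0.005, -0.227]
contact_force: [0.7, -1.4, 0.3]
grip_width: 39.6
```

```bash
python3 - <<'E'
from h import *
o,w=wcap("w4")
shift([489.7,-14.3,200],-2.8)
E
```

```text
pose [ 412.7 -359.3  203. ] [179.7   -0.41 -13.03] j6 0.94 -> shift [  -2.8 -353.5    3. ] turn -10.2 t 3.08 F [1.  0.1 1.1] w 39.4
```

View pics/w4.png

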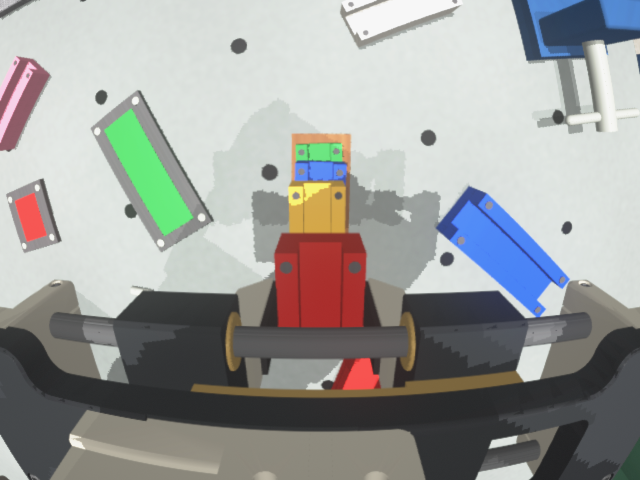

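>>> play_rows:
  moves: [255, -59, -339, 0, -10, 255, -59, -339, 0, -10, 255, -59, -339, 0, -10, 255, -59, -339, 0, -10, 255, -59, -339, 0, -10, 255, -59, -339, 0, -10, 255, -59, -339, 0, -10, 255, -59, -339, 0, -10]

```text
time: 3.75
tool_pos: [428.5, -22.7, 197.1]
tcp_rot: [-3.141, 0.001, -0.053]
contact_force: [1.8, -0.0, -1.8]
grip_width: 39.7
```

>>> play_rows:
  moves: [255, 0, 0, 0, 0, 255, 0, 0, 0, 0, 255, 0, 0, 0, 0, 255, 0, 0, 0, 0]

```text
time: 4.08
tool_pos: [429.3, -25.6, 197.5]
tcp_rot: [3.141, 0.001, -0.054]
contact_force: [0.3, -0.7, -0.8]
grip_width: 39.5
```

```bash
python3 - <<'E'
from h import *
o,w=wcap("w5")
for col in HUE:
  for a,x in blobs(w["color"],col,200):print(col,a,x.mean(0)[0].round(),wrect(o,w,x,8))
shift([489.7,-14.3,100],-2.8)
E
```

```text
red 8018.5 [320. 281.] [356.2 -22.4 103.9  92.6  -3.1]
red 2395.0 [303. 146.] [493.4 -13.7  54.1  40.4  -1.4]
yellow 1977.5 [360. 388.] [211.7 -66.6 421.4  19.9  86.9]
yellow 1269.0 [631. 235.] [ 381.5 -417.6  118.2   54.8   15. ]
yellow 2348.5 [118. 151.] [508.5 178.4  80.4  40.3   7.4]
blue 1287.0 [  9. 235.] [427.9 377.7 106.4  40.5 -16.7]
blue 1824.5 [616. 228.] [ 397.2 -409.5  129.1   86.5  -13.5]
green 4380.0 [487. 139.] [ 495.8 -197.4  131.7   39.8   15.6]
pose [429.4 -25.9 197.6] [ 1.7999e+02  3.0000e-02 -3.1500e+00] j6 1.39 -> shift [ 59.6 -14.9  97.6] turn -0.3 t 4.13 F [ 0.5  0.2 -2. ] w 39.4
```

View pics/w5.png

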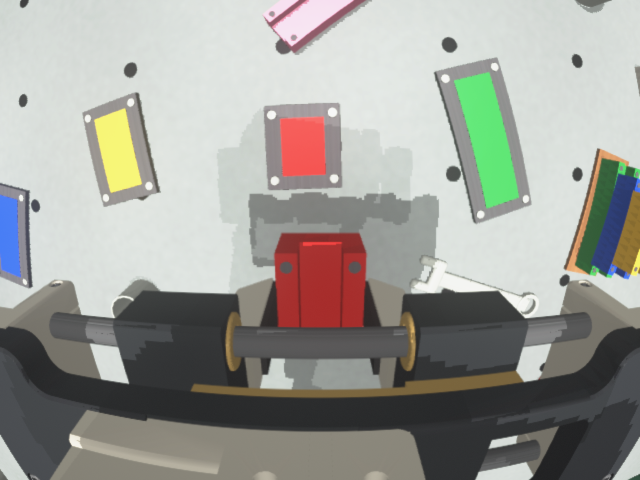

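>>> play_rows:
  moves: [255, 32, -8, 30, -1, 255, 63, -15.5, 60, -1, 255, 63, -15.5, 100, -1, 255, 63, -15.5, 137, -1, 255, 63, -15.5, 137, -1, 255, 63, -15.5, 137, -1, 255, 63, -15.5, 137, -1, 255, 63, -15.5, 137, -1]

```text
time: 4.8
tool_pos: [494.8, -13.5, 63.6]
tcp_rot: [3.141, -0.005, -0.036]
contact_force: [0.6, -0.1, -0.4]
grip_width: 39.5
```

```bash
python3 - <<'E'
from h import *
shift([493.4,-13.7,34.5],-2)
o,w=wcap("w6")
E
```

```text
pose [494.8 -13.5  63.6] [179.95  -0.28  -2.09] j6 1.43 -> shift [-1.4  0.3 29.1] turn -0.1 t 4.8 F [ 0.6 -0.1 -0.4] w 39.5
```

View pics/w6.png

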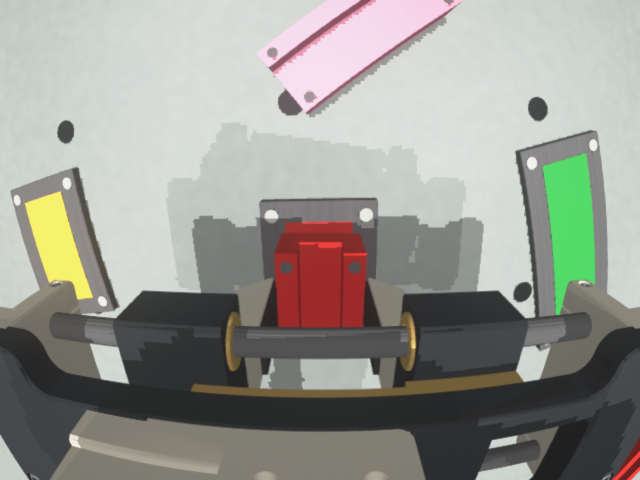

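>>> play_rows:
  moves: [255, 0, 0, 15, 0, 255, 0, 0, 24, 0, 255, 0, 0, 25.5, 0, 255, 0, 0, 25.5, 0, 255, 0, 0, 25.5, 0, 255, 0, 0, 25.5, 0]

```text
time: 5.35
tool_pos: [493.6, -12.6, 36.2]
tcp_rot: [3.141, -0.001, -0.035]
contact_force: [-0.3, 0.4, -1.2]
grip_width: 39.6
```

```bash
python3 - <<'E'
from h import *
shift([493.4,-13.7,34],-2)
E
```

```text
pose [493.6 -12.6  36.2] [ 1.7999e+02 -7.0000e-02 -2.0300e+00] j6 1.43 -> shift [-0.2  1.1  2.2] turn -0.0 t 5.35 F [-0.3  0.4 -1.2] w 39.6
```

>>> play_rows:
  moves: [255, 0, 0.7, 1.7, 0, 255, 0, 0.7, 1.7, 0, 255, 0, 0.7, 1.7, 0, 0, 0, 0.7, 1.7, 0, 0, 0, 0.7, 1.7, 0, 0, 0, 0.7, 1.7, 0, 0, 0, 0.7, 1.7, 0, 0, 0, 0.7, 1.7, 0]

```text
time: 6.02
tool_pos: [493.2, -13.3, 33.8]
tcp_rot: [3.141, -0.0, -0.035]
contact_force: [0.5, -0.1, -0.1]
grip_width: 68.3
```

```bash
python3 - <<'E'
from h import *
shift([493.4,-13.7,34],-2)
E
```

```text
pose [493.2 -13.3  33.8] [179.99  -0.    -2.03] j6 1.42 -> shift [ 0.2  0.4 -0.2] turn -0.0 t 6.02 F [ 0.5 -0.1 -0.1] w 68.3
```

>>> play_rows:
  moves: [0, 0, 0, -10, 0, 0, 0, 0, -30, 0, 0, 0, 0, -70, 0, 0, 0, 0, -110, 0, 0, -30, 0, -150, 0, 0, -65, 0, -190, 0, 0, -65, 0, -200, 0, 0, -65, 0, -200, 0]

```text
time: 6.68
tool_pos: [428.1, -11.0, 239.5]
tcp_rot: [3.14, -0.009, -0.035]
contact_force: [0.1, -0.4, 0.5]
grip_width: 91.6
```

```bash
python3 - <<'E'
from h import *
o,w=wcap("w7")
for a,x in blobs(w["color"],'red',1000):print(a,x.mean(0)[0].round(),wrect(o,w,x,40))
shift([350,-370,235],-13)
c=bot.capture("top")
for a,x in blobs(c["color"],'red'):print(a,x.mean(0)[0].round(),rect_world(c,x,40))
cv2.imwrite("pics/t1.png",cv2.resize(c["color"][170:320,240:480,::-1],None,fx=3.2,fy=3.2))
E
```

```text
2231.5 [320. 145.] [493.5 -14.3  53.2  40.2  -2.2]
pose [428.6 -11.  237.2] [179.93  -0.4   -2.03] j6 1.4 -> shift [-65.8 361.5   2.2] turn 11.0 t 6.73 F [ 1.3 -0.6 -0. ] w 91.7
1298.0 [424. 349.] ((196.72438049316406, -357.82366943359375), (145.79563903808594, 57.636985778808594), -29.66320037841797, (196.37946086080362, -357.59185489140077))
5567.0 [467.  81.] ((887.4039916992188, -484.6695556640625), (279.0486145019531, 153.3209991455078), -89.99614543584175, (890.0443816264733, -487.636248521704))
```

View pics/w7.png

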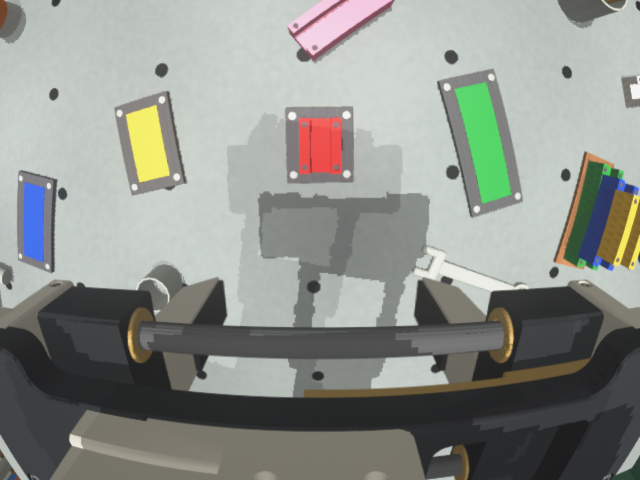

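View pics/t1.png

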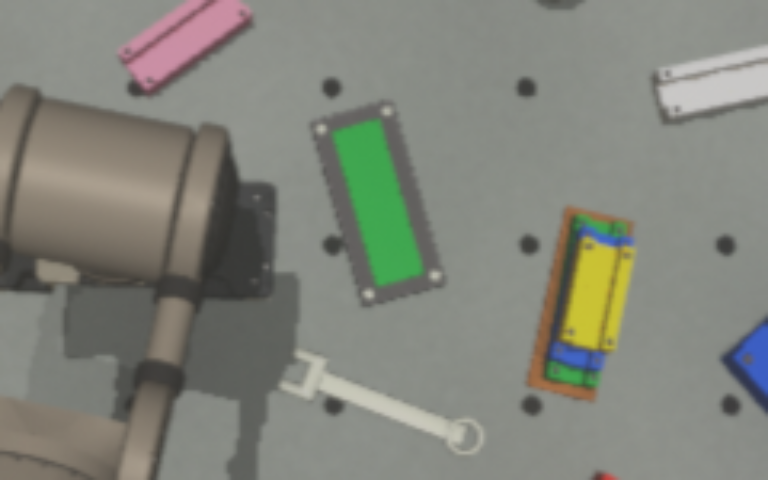

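Red saddle sits within about 1 mm of its outline ((320,145) in the wrist view). Now the yellow one.

>>> play_rows:
  moves: [0, -66, 361, 0, 11, 0, -66, 361, 0, 11, 0, -66, 361, 0, 11, 0, -66, 361, 0, 11, 0, -66, 361, 0, 11, 0, -66, 361, 0, 11, 0, -66, 361, 0, 11, 0, -66, 361, 0, 11]

```text
time: 7.45
tool_pos: [355.7, -338.4, 232.4]
tcp_rot: [-3.14, 0.002, -0.228]
contact_force: [1.0, -0.5, -0.4]
grip_width: 91.9
```

>>> play_rows:
  moves: [0, -5, 30, 0, 0, 0, -5, 30, 0, 0, 0, -5, 30, 0, 0, 0, -5, 30, 0, 0]

```text
time: 7.78
tool_pos: [345.0, -363.9, 232.6]
tcp_rot: [-3.139, 0.002, -0.228]
contact_force: [1.2, -0.7, -0.3]
grip_width: 91.7
```

```bash
python3 - <<'E'
from h import *
o,w=wcap("w8")
for a,x in blobs(w["color"],'yellow',1000):
  r=wrect(o,w,x,102);print(a,x.mean(0)[0].round(),r);shift([r[0],r[1],96],r[4])
E
```

```text
4868.5 [292. 148.] [ 412.6 -357.4   79.4   40.1  -13.1]
pose [ 345.3 -363.5  233. ] [-1.7991e+02  7.0000e-02 -1.2990e+01] j6 0.83 -> shift [ 64.2 -21.1 137. ] turn 0.1 t 7.83 F [0.1 0.1 0.2] w 91.7
```

View pics/w8.png

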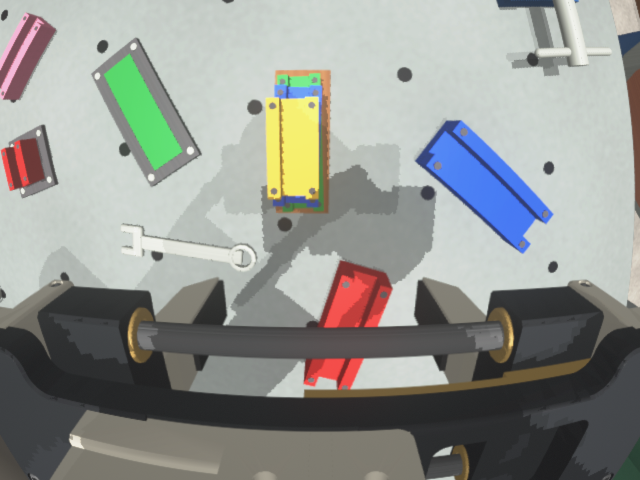

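>>> play_rows:
  moves: [0, 32, -21, 25, 0, 0, 64, -21, 55, 0, 0, 64, -21, 95, 0, 0, 64, -21, 132, 0, 0, 64, -21, 136, 0, 0, 64, -21, 136, 0, 0, 64, -21, 136, 0, 0, 64, -21, 136, 0]

```text
time: 8.5
tool_pos: [413.3, -359.6, 100.7]
tcp_rot: [3.139, -0.004, -0.227]
contact_force: [0.4, 0.5, 0.0]
grip_width: 92.1
```

```bash
python3 - <<'E'
from h import *
shift([412.6,-357.4,96],-13)
E
```

```text
pose [ 413.3 -359.6  100.7] [179.84  -0.23 -13.01] j6 0.94 -> shift [-1.2 -1.9  4.7] turn -0.0 t 8.5 F [0.4 0.5 0. ] w 92.1
```

>>> play_rows:
  moves: [0, -0.5, -1, 1.5, 0, 0, -0.5, -1, 1.5, 0, 255, -0.5, -1, 1.5, 0, 255, -0.5, -1, 1.5, 0, 255, -0.5, -1, 1.5, 0]

```text
time: 8.92
tool_pos: [411.9, -357.7, 96.7]
tcp_rot: [3.141, -0.001, -0.228]
contact_force: [0.6, 0.7, -0.1]
grip_width: 76.1
```

```bash
python3 - <<'E'
from h import *
shift([412.6,-357.4,96],-13)
E
```

```text
pose [ 411.9 -357.7   96.7] [ 1.7997e+02 -3.0000e-02 -1.3040e+01] j6 0.94 -> shift [ 0.6 -0.5  0.7] turn -0.0 t 8.92 F [ 0.6  0.7 -0.1] w 76.1
```

>>> play_rows:
  moves: [255, 0.5, 0, 0, 0, 255, 0.5, 0, 0, 0, 255, 0.5, 0, 0, 0, 255, 0.5, 0, 0, 0, 255, 0.5, 0, 0, 0, 255, 0.5, 0, 0, 0, 255, 0.5, 0, 0, 0, 255, 0.5, 0, 0, 0]

```text
time: 9.58
tool_pos: [412.3, -357.6, 96.3]
tcp_rot: [-3.142, 0.0, -0.227]
contact_force: [0.6, 0.1, 0.2]
grip_width: 39.6
```

>>> play_rows:
  moves: [255, 0, 0, 0, 0, 255, 0, 0, -10, 0, 255, 0, 0, -40, 0, 255, 0, 0, -80, 0, 255, 0, 0, -100, 0, 255, 0, 0, -100, 0]

```text
time: 10.08
tool_pos: [414.1, -359.6, 202.0]
tcp_rot: [3.136, -0.008, -0.227]
contact_force: [1.0, 0.4, -2.6]
grip_width: 39.5
```

```bash
python3 - <<'E'
from h import *
o,w=wcap("w9")
shift([430,178,196],7.4)
E
```

```text
pose [ 413.1 -358.5  199.1] [179.81  -0.25 -13.03] j6 0.94 -> shift [-104.5 -526.5    3.1] turn -20.4 t 10.13 F [ 0.9  0.7 -3. ] w 39.5
```

View pics/w9.png

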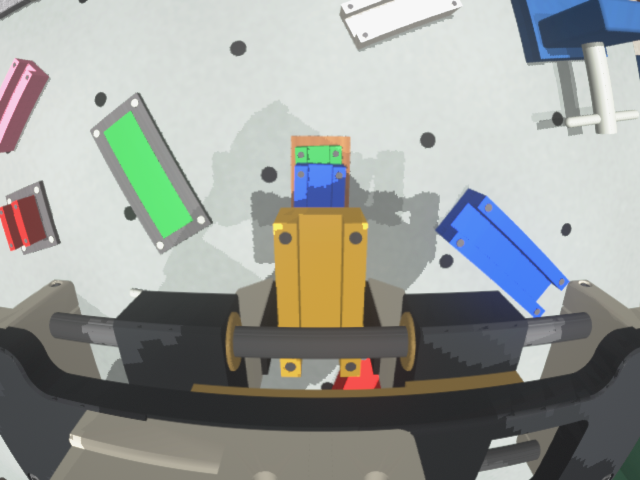

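>>> play_rows:
  moves: [255, -104, -526, 0, -20, 255, -104, -526, 0, -20, 255, -104, -526, 0, -20, 255, -104, -526, 0, -20, 255, -104, -526, 0, -20, 255, -104, -526, 0, -20, 255, -104, -526, 0, -20, 255, -104, -526, 0, -20]

```text
time: 10.8
tool_pos: [421.5, -22.4, 195.0]
tcp_rot: [-3.141, 0.003, 0.121]
contact_force: [1.0, 0.2, -2.3]
grip_width: 39.6
```

```bash
python3 - <<'E'
from h import *
shift([435,178,196],7.4)
E
```

```text
pose [421.5 -22.4 195. ] [-1.7995e+02  1.6000e-01  6.9400e+00] j6 1.21 -> shift [  37.6 -197.3   -1. ] turn -0.5 t 10.8 F [ 1.   0.2 -2.3] w 39.6
```

>>> play_rows:
  moves: [255, 37, -197, 0, -0.5, 255, 37, -197, 0, -0.5, 255, 37, -197, 0, -0.5, 255, 37, -197, 0, -0.5, 255, 37, -197, 0, -0.5, 255, 37, -197, 0, -0.5, 255, 37, -197, 0, -0.5, 255, 37, -197, 0, -0.5]

```text
time: 11.47
tool_pos: [434.9, 175.2, 195.0]
tcp_rot: [3.141, 0.003, 0.131]
contact_force: [0.0, -0.4, -2.5]
grip_width: 39.4
```

```bash
python3 - <<'E'
from h import *
o,w=wcap("w10")
for col in('yellow','blue'):
  for a,x in blobs(w["color"],col,1000):print(col,a,x.mean(0)[0].round(),wrect(o,w,x,8))
shift([508.5,178.2,60],7.4)
E
```

```text
yellow 1065.0 [397. 389.] [233.9  61.9 253.7  19.9 -82.5]
yellow 10502.5 [320. 268.] [375.6 166.2 129.1  92.    7.5]
yellow 2515.0 [328. 146.] [500.1 177.1  63.6  40.4   7.2]
blue 3126.5 [126. 194.] [428.  377.7 106.5  40.6 -16.4]
pose [435.2 174.7 195.3] [1.7996e+02 1.3000e-01 7.4400e+00] j6 1.66 -> shift [ 73.1   6.  135.3] turn 0.0 t 11.52 F [ 0.   0.2 -2.5] w 39.2
```

View pics/w10.png

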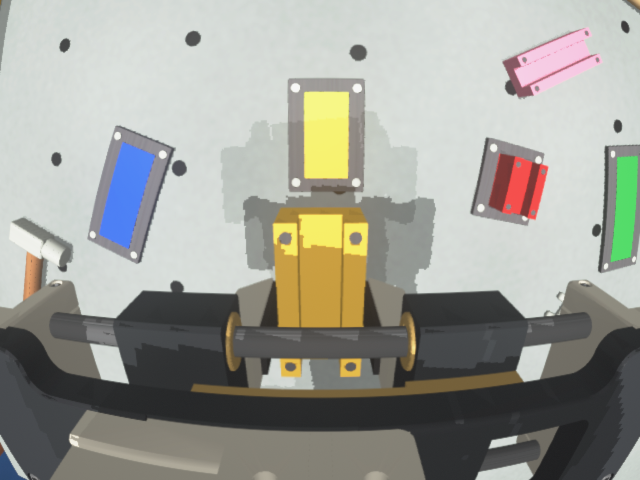

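>>> play_rows:
  moves: [255, 36, 6, 25, 0, 255, 73, 6, 55, 0, 255, 73, 6, 95, 0, 255, 73, 6, 130, 0, 255, 73, 6, 143, 0, 255, 73, 6, 143, 0, 255, 73, 6, 143, 0, 255, 73, 6, 143, 0]

```text
time: 12.18
tool_pos: [510.3, 178.4, 54.7]
tcp_rot: [-3.142, -0.003, 0.129]
contact_force: [0.2, 0.1, -2.4]
grip_width: 39.3
```

>>> play_rows:
  moves: [255, 0, 0, 12, 0, 255, 0, 0, 15, 0, 255, 0, 0, 15, 0, 255, 0, 0, 15, 0]

```text
time: 12.52
tool_pos: [509.6, 179.1, 39.5]
tcp_rot: [-3.142, -0.002, 0.13]
contact_force: [-0.0, -0.8, -3.3]
grip_width: 39.1
```

```bash
python3 - <<'E'
from h import *
shift([508.5,178.2,34.4],7.4)
o,w=wcap("w11")
E
```

```text
pose [509.6 179.1  39.5] [-1.80e+02 -1.00e-01  7.46e+00] j6 1.64 -> shift [-1.3  0.8  5.1] turn 0.1 t 12.52 F [-0.  -0.8 -3.3] w 39.1
```

View pics/w11.png

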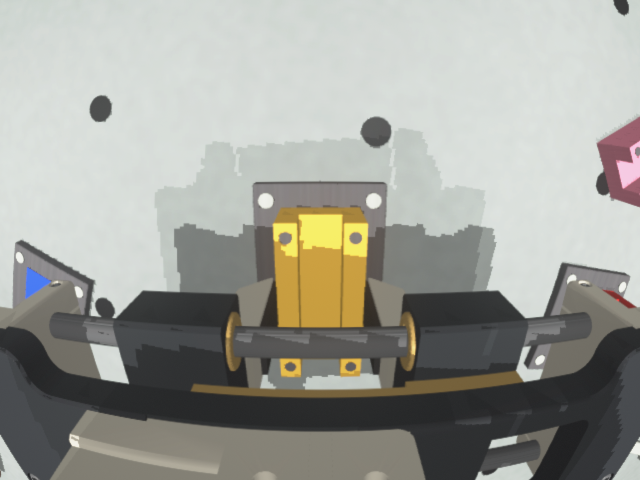

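>>> play_rows:
  moves: [255, -0.5, 0.5, 3, 0, 255, -0.5, 0.5, 3, 0, 255, -0.5, 0.5, 3, 0, 255, -0.5, 0.5, 3, 0]

```text
time: 12.9
tool_pos: [508.7, 178.6, 35.4]
tcp_rot: [3.141, -0.0, 0.13]
contact_force: [0.4, -0.0, -2.3]
grip_width: 39.3
```

```bash
python3 - <<'E'
from h import *
shift([508.5,178.2,34.4],7.4)
E
```

```text
pose [508.7 178.6  35.4] [ 1.7999e+02 -1.0000e-02  7.4700e+00] j6 1.64 -> shift [-0.2  0.3  1. ] turn 0.1 t 12.9 F [ 0.4 -0.  -2.3] w 39.3
```

>>> play_rows:
  moves: [255, 0, 0, 0.7, 0, 255, 0, 0, 0.7, 0, 255, 0, 0, 0.7, 0, 0, 0, 0, 0.7, 0, 0, 0, 0, 0.7, 0, 0, 0, 0, 0.7, 0, 0, 0, 0, 0.7, 0, 0, 0, 0, 0.7, 0]

```text
time: 13.57
tool_pos: [508.8, 178.6, 34.8]
tcp_rot: [3.142, -0.0, 0.13]
contact_force: [-0.3, -0.4, 0.4]
grip_width: 68.5
```

>>> play_rows:
  moves: [0, 0, 0, -5, 0, 0, 0, 0, -30, 0, 0, 0, 0, -70, 0, 0, 0, 0, -110, 0, 0, -30, 0, -150, 0, 0, -65, 0, -190, 0, 0, -70, 0, -200, 0, 0, -70, 0, -200, 0]

```text
time: 14.23
tool_pos: [438.6, 169.8, 240.3]
tcp_rot: [-3.141, -0.008, 0.131]
contact_force: [0.8, 1.8, 1.4]
grip_width: 91.9
```

```bash
python3 - <<'E'
from h import *
o,w=wcap("w12")
for a,x in blobs(w["color"],'yellow',1000):print(a,x.mean(0)[0].round(),wrect(o,w,x,40))
shift([340,-366,232],-13)
E
```

```text
1320.0 [446. 384.] [244.5 -46.7 411.   20.2 -82.5]
3270.5 [321. 140.] [508.7 177.3  79.5  40.6   7.6]
1858.0 [ 6. 77.] [571.4 579.4 223.6  49.1   9.3]
pose [439.4 169.8 237.9] [-179.97   -0.38    7.5 ] j6 1.65 -> shift [-168.4  518.2    5.9] turn 20.5 t 14.28 F [-1.  -0.5 -0.7] w 91.8
```

View pics/w12.png

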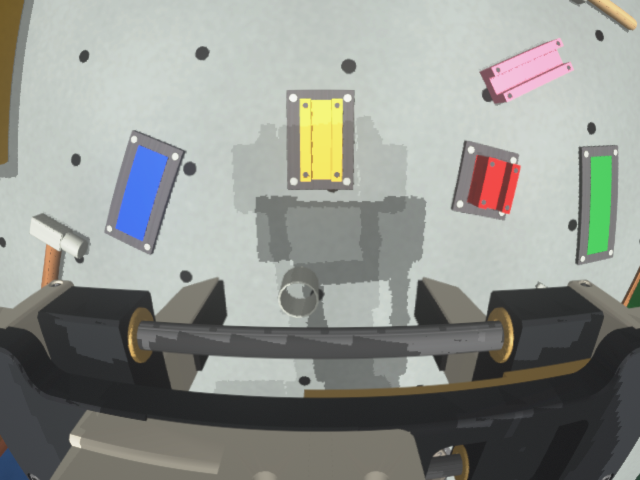

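Yellow sits on its pad at (321,140), about 1 mm off. Back for blue (the stack one, the smaller of the two blue saddles).

>>> play_rows:
  moves: [0, -80, 330, 0, 20.5, 0, -80, 330, 0, 20.5, 0, -80, 330, 0, 20.5, 0, -80, 330, 0, 20.5, 0, -80, 330, 0, 20.5, 0, -80, 330, 0, 20.5, 0, -80, 330, 0, 20.5, 0, -80, 330, 0, 20.5]

```text
time: 14.95
tool_pos: [402.9, -164.1, 233.8]
tcp_rot: [-3.141, 0.001, -0.228]
contact_force: [2.0, 0.1, -0.1]
grip_width: 92.1
```

```bash
python3 - <<'E'
from h import *
shift([342,-360,235],-13)
E
```

```text
pose [ 402.9 -164.1  233.8] [-1.7998e+02  6.0000e-02 -1.3050e+01] j6 1.24 -> shift [-15.1 204.6  -1.2] turn -0.0 t 14.95 F [ 2.   0.1 -0.1] w 92.1
```

>>> play_rows:
  moves: [0, -15, 204, 0, 0, 0, -15, 204, 0, 0, 0, -15, 204, 0, 0, 0, -15, 204, 0, 0, 0, -15, 204, 0, 0, 0, -15, 204, 0, 0, 0, -15, 204, 0, 0, 0, -15, 204, 0, 0]

```text
time: 15.62
tool_pos: [342.7, -356.9, 233.5]
tcp_rot: [-3.14, 0.001, -0.228]
contact_force: [-0.1, 0.1, 0.1]
grip_width: 91.6
```

```bash
python3 - <<'E'
from h import *
o,w=wcap("w13")
for a,x in blobs(w["color"],'blue',1000):
  r=wrect(o,w,x,70);print(a,x.mean(0)[0].round(),r);shift([r[0],r[1],64],r[4])
c=w["color"][40:300,200:600,::-1];cv2.imwrite("pics/w13c.png",cv2.resize(c,None,fx=2,fy=2))
E
```

```text
7455.0 [492. 183.] [ 338.9 -526.   149.6   56.    40.2]
pose [ 343.1 -356.3  233.9] [-1.7992e+02  6.0000e-02 -1.3000e+01] j6 0.84 -> shift [ 34.1 166.3 169.9] turn -53.2 t 15.67 F [-0.2 -0.1  0. ] w 91.8
5259.0 [304. 141.] [ 413.1 -358.8  105.7   39.7  -14.9]
pose [ 343.1 -356.3  233.9] [-1.7992e+02  6.0000e-02 -1.3000e+01] j6 0.84 -> shift [ 68.8 -13.3 169.9] turn 1.9 t 15.67 F [-0.2 -0.1  0. ] w 91.8
```

View pics/w13c.png

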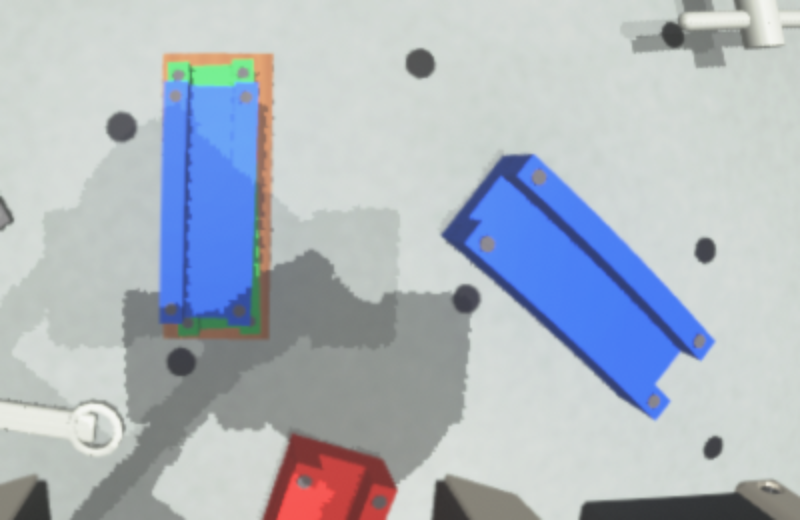

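>>> play_rows:
  moves: [0, 32, -13, 25, 2, 0, 68.5, -13, 55, 2, 0, 68.5, -13, 95, 2, 0, 68.5, -13, 135, 2, 0, 68.5, -13, 162, 2, 0, 68.5, -13, 169, 2, 0, 68.5, -13, 169, 2, 0, 68.5, -13, 169, 2]

```text
time: 16.33
tool_pos: [413.5, -360.0, 67.0]
tcp_rot: [3.141, -0.001, -0.261]
contact_force: [0.8, -0.3, 0.2]
grip_width: 91.6
```

>>> play_rows:
  moves: [0, 0, 0, 0, 0, 0, 0, 0, 0, 0, 0, 0, 0, 0, 0]

```text
time: 16.58
tool_pos: [413.2, -360.9, 67.5]
tcp_rot: [3.14, -0.003, -0.262]
contact_force: [0.3, -0.3, -0.4]
grip_width: 91.9
```

```bash
python3 - <<'E'
from h import *
shift([413.1,-358.8,64],-14.9)
E
```

```text
pose [ 413.2 -360.9   67.5] [ 1.7989e+02 -1.6000e-01 -1.5030e+01] j6 0.98 -> shift [-0.6 -2.   3.5] turn -0.1 t 16.58 F [ 0.3 -0.3 -0.4] w 91.9
```

>>> play_rows:
  moves: [0, -0.5, -1.3, 2, 0, 0, -0.5, -1.3, 2, 0, 0, -0.5, -1.3, 2, 0, 255, -0.5, -1.3, 2, 0, 255, -0.5, -1.3, 2, 0, 255, -0.5, -1.3, 2, 0]

```text
time: 17.08
tool_pos: [412.4, -358.8, 63.6]
tcp_rot: [3.142, -0.0, -0.262]
contact_force: [0.0, -0.2, 0.2]
grip_width: 76.2
```

```bash
python3 - <<'E'
from h import *
shift([413.1,-358.8,64],-14.9)
E
```

```text
pose [ 412.4 -358.8   63.6] [180.    -0.   -15.04] j6 0.98 -> shift [ 0.7 -0.2 -0.4] turn -0.1 t 17.08 F [ 0.  -0.2  0.2] w 76.2
```

>>> play_rows:
  moves: [255, 0.5, 0, -0.5, 0, 255, 0.5, 0, -0.5, 0, 255, 0.5, 0, -0.5, 0, 255, 0.5, 0, -0.5, 0, 255, 0.5, 0, -0.5, 0, 255, 0.5, 0, -0.5, 0, 255, 0.5, 0, -0.5, 0, 255, 0.5, 0, -0.5, 0]

```text
time: 17.75
tool_pos: [412.9, -358.8, 64.1]
tcp_rot: [3.142, -0.0, -0.262]
contact_force: [-0.0, 0.3, 0.4]
grip_width: 39.4
```

>>> play_rows:
  moves: [255, 0, 0, 0, 0, 255, 0, 0, -10, 0, 255, 0, 0, -40, 0, 255, 0, 0, -80, 0, 255, 0, 0, -120, 0, 255, 0, 0, -130, 0, 255, 0, 0, -130, 0]

```text
time: 18.33
tool_pos: [414.1, -360.2, 198.2]
tcp_rot: [3.137, -0.007, -0.262]
contact_force: [0.4, 0.3, -4.0]
grip_width: 39.6
```

```bash
python3 - <<'E'
from h import *
o,w=wcap("w14")
shift([430,0,194],-15)
E
```

```text
pose [ 413.1 -359.1  195.3] [ 1.7991e+02 -1.3000e-01 -1.5030e+01] j6 0.98 -> shift [ -76.8 -351.2    1.3] turn -0.0 t 18.38 F [-0.8  1.  -2.9] w 39.3
```

View pics/w14.png

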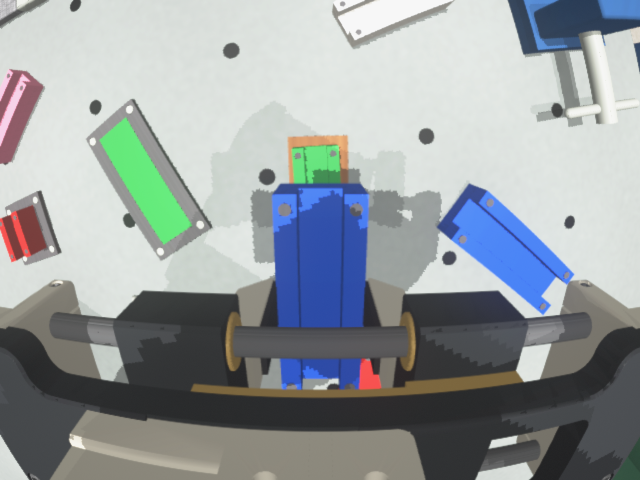

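>>> play_rows:
  moves: [255, -77, -351, 0, 0, 255, -77, -351, 0, 0, 255, -77, -351, 0, 0, 255, -77, -351, 0, 0, 255, -77, -351, 0, 0, 255, -77, -351, 0, 0, 255, -77, -351, 0, 0, 255, -77, -351, 0, 0]

```text
time: 19.05
tool_pos: [426.4, -23.7, 192.0]
tcp_rot: [3.141, 0.005, -0.263]
contact_force: [1.0, 0.3, -2.7]
grip_width: 39.6
```

```bash
python3 - <<'E'
from h import *
shift([410,300,194],-16.5)
E
```

```text
pose [426.4 -23.7 192. ] [179.99   0.26 -15.06] j6 1.6 -> shift [-100.  -308.3   -2. ] turn 1.4 t 19.05 F [ 1.   0.3 -2.7] w 39.6
```

>>> play_rows:
  moves: [255, -100, -308, 0, 1.5, 255, -100, -308, 0, 1.5, 255, -100, -308, 0, 1.5, 255, -100, -308, 0, 1.5, 255, -100, -308, 0, 1.5, 255, -100, -308, 0, 1.5, 255, -100, -308, 0, 1.5, 255, -100, -308, 0, 1.5]

```text
time: 19.72
tool_pos: [409.5, 299.9, 191.5]
tcp_rot: [3.139, 0.004, -0.287]
contact_force: [0.7, -1.0, -2.8]
grip_width: 39.7
```

```bash
python3 - <<'E'
from h import *
o,w=wcap("w15")
for a,x in blobs(w["color"],'blue',1000):print(a,x.mean(0)[0].round(),wrect(o,w,x,8))
shift([428,377.7,60],-16.5)
E
```

```text
1717.5 [320. 372.] [231.4 351.1  89.6  44.6  73.4]
12876.0 [320. 256.] [364.4 312.6 150.8  91.2 -16.3]
4183.0 [236. 216.] [428.2 377.7 106.2  40.6 -16.5]
pose [409.4 304.3 191.6] [-179.95    0.24  -16.35] j6 2.34 -> shift [ -2.8 -75.7 131.6] turn 0.2 t 19.77 F [-1.5  4.7 -2.2] w 38.9
```

View pics/w15.png

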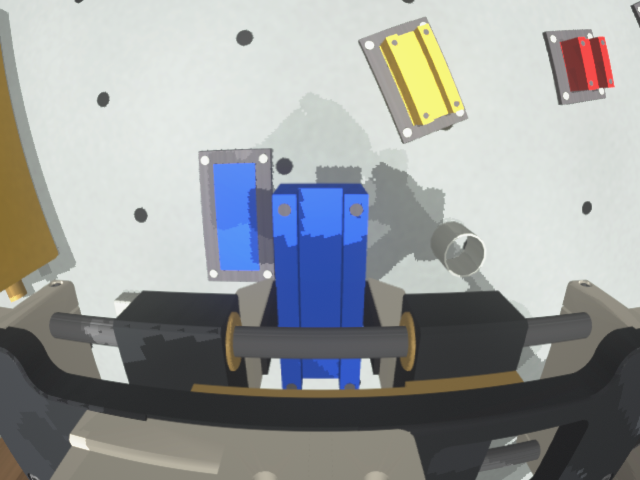

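>>> play_rows:
  moves: [255, -3, -38, 15, 0, 255, -3, -76, 45, 0, 255, -3, -76, 85, 0, 255, -3, -76, 115, 0, 255, -3, -76, 130, 0, 255, -3, -76, 130, 0, 255, -3, -76, 130, 0, 255, -3, -76, 130, 0]

```text
time: 20.43
tool_pos: [430.7, 371.2, 64.4]
tcp_rot: [-3.141, -0.0, -0.289]
contact_force: [0.4, 0.9, -2.5]
grip_width: 39.3
```

>>> play_rows:
  moves: [255, 0, 0, 15, 0, 255, 0, 0, 20, 0, 255, 0, 0, 20, 0, 255, 0, 0, 20, 0]

```text
time: 20.77
tool_pos: [430.7, 371.3, 44.9]
tcp_rot: [-3.141, -0.001, -0.289]
contact_force: [0.0, 0.1, -2.7]
grip_width: 39.3
```

```bash
python3 - <<'E'
from h import *
shift([428.1,377.7,34.5],-16.5)
o,w=wcap("w16")
E
```

```text
pose [430.7 371.3  44.9] [-1.7997e+02 -4.0000e-02 -1.6540e+01] j6 2.44 -> shift [-4.3 -5.4 10.4] turn -0.0 t 20.77 F [ 0.   0.1 -2.7] w 39.3
```

View pics/w16.png

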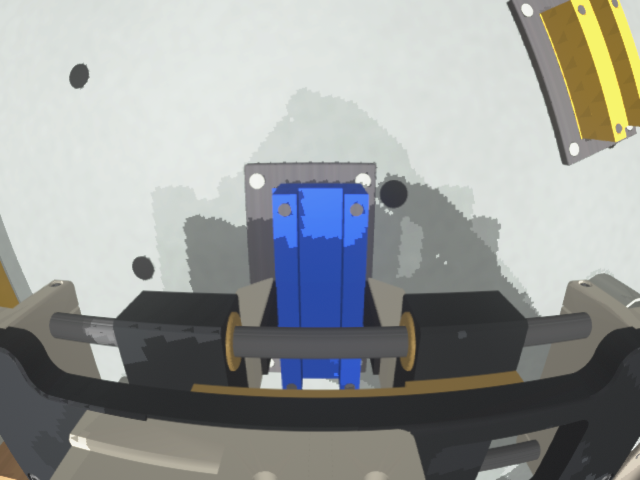

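Image agrees that the tool must go left about 5 mm. I'll correct that at height, then lower.

>>> play_rows:
  moves: [255, -3.5, -5.5, 0, 0, 255, -3.5, -5.5, 4, 0, 255, -3.5, -5.5, 7, 0, 255, -3.5, -5.5, 7, 0, 255, -3.5, -5.5, 7, 0, 255, -3.5, -5.5, 7, 0, 255, -3.5, -5.5, 7, 0]

```text
time: 21.4
tool_pos: [428.7, 377.5, 37.1]
tcp_rot: [3.142, -0.0, -0.289]
contact_force: [-0.1, 0.4, -2.8]
grip_width: 39.6
```

```bash
python3 - <<'E'
from h import *
shift([428.1,377.7,34.5],-16.5)
E
```

```text
pose [428.7 377.5  37.1] [180.    -0.   -16.54] j6 2.45 -> shift [-0.6 -0.1  2.6] turn -0.0 t 21.4 F [-0.1  0.4 -2.8] w 39.6
```

>>> play_rows:
  moves: [255, -0.5, 0, 2.3, 0, 255, -0.5, 0, 2.3, 0, 255, -0.5, 0, 2.3, 0, 255, -0.5, 0, 2.3, 0, 255, -0.5, 0, 2.3, 0]

```text
time: 21.82
tool_pos: [428.1, 377.6, 34.8]
tcp_rot: [3.141, -0.0, -0.289]
contact_force: [-0.1, 0.2, -3.3]
grip_width: 39.4
```

>>> play_rows:
  moves: [0, 0, 0, 0, 0, 0, 0, 0, 0, 0, 0, 0, 0, 0, 0, 0, 0, 0, 0, 0, 0, 0, 0, 0, 0, 0, 0, 0, 0, 0]

```text
time: 22.32
tool_pos: [428.2, 377.7, 34.9]
tcp_rot: [-3.141, -0.0, -0.289]
contact_force: [-1.0, 0.1, 1.3]
grip_width: 74.9
```

>>> play_rows:
  moves: [0, 0, 0, -5, 0, 0, 0, 0, -30, 0, 0, 0, 0, -70, 0, 0, 0, 0, -110, 0, 0, -15, 0, -150, 0, 0, -30, 20, -190, 0, 0, -40, 50, -200, 0, 0, -40, 50, -200, 0]

```text
time: 22.98
tool_pos: [373.7, 339.4, 239.5]
tcp_rot: [-3.138, -0.004, -0.288]
contact_force: [0.8, 0.5, 0.4]
grip_width: 91.9
```

```bash
python3 - <<'E'
from h import *
o,w=wcap("w17")
for a,x in blobs(w["color"],'blue',1000):print(a,x.mean(0)[0].round(),wrect(o,w,x,40))
shift([410,0,232],-15)
E
```

```text
4350.0 [268. 170.] [427.7 376.3 105.9  42.4 -16.3]
pose [374.9 340.4 237.7] [-1.7981e+02 -1.7000e-01 -1.6540e+01] j6 2.45 -> shift [130.6 316.3   5.7] turn -1.5 t 23.03 F [ 0.8  0.  -0. ] w 92.0
```

View pics/w17.png

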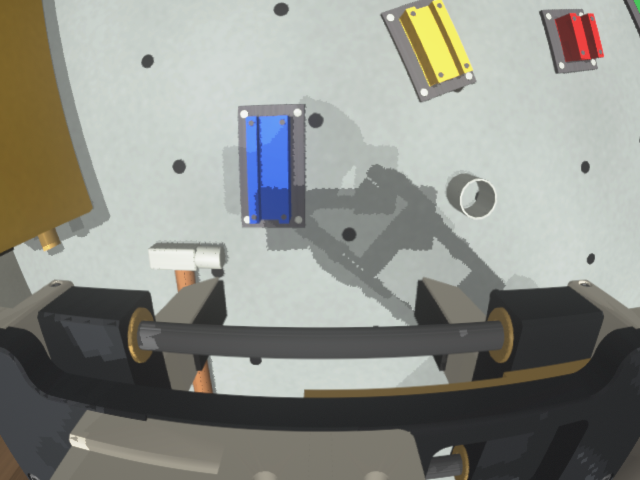

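Blue sits at (268,170), about 1.5 mm from the pad centre. On to green.

>>> play_rows:
  moves: [0, 130, 316, 0, 0, 0, 130, 316, 0, 0, 0, 130, 316, 0, 0, 0, 130, 316, 0, 0, 0, 130, 316, 0, 0, 0, 130, 316, 0, 0, 0, 130, 316, 0, 0, 0, 130, 316, 0, 0]

```text
time: 23.7
tool_pos: [409.6, 7.6, 234.3]
tcp_rot: [-3.142, 0.001, -0.289]
contact_force: [1.5, -0.2, 0.4]
grip_width: 91.7
```

```bash
python3 - <<'E'
from h import *
shift([342,-355,235],-14)
E
```

```text
pose [409.6   7.6 234.3] [-1.800e+02  3.000e-02 -1.653e+01] j6 1.69 -> shift [ 38.4 366.8  -0.7] turn -2.5 t 23.7 F [ 1.5 -0.2  0.4] w 91.7
```

>>> play_rows:
  moves: [0, 38, 366, 0, -2, 0, 38, 366, 0, -2, 0, 38, 366, 0, -2, 0, 38, 366, 0, -2, 0, 38, 366, 0, -2, 0, 38, 366, 0, -2, 0, 38, 366, 0, -2, 0, 38, 366, 0, -2]

```text
time: 24.37
tool_pos: [347.4, -320.5, 234.0]
tcp_rot: [-3.141, 0.001, -0.254]
contact_force: [1.4, -0.5, 0.5]
grip_width: 91.9
```

>>> play_rows:
  moves: [0, 0, 25, 0, 0, 0, 0, 25, 0, 0, 0, 0, 25, 0, 0, 0, 0, 25, 0, 0, 0, 0, 25, 0, 0]

```text
time: 24.78
tool_pos: [342.2, -341.2, 234.5]
tcp_rot: [-3.141, 0.001, -0.252]
contact_force: [-1.1, 0.4, 0.7]
grip_width: 91.8
```

```bash
python3 - <<'E'
from h import *
o,w=wcap("w18")
for a,x in blobs(w["color"],'green',1000):
  r=wrect(o,w,x,38);print(a,x.mean(0)[0].round(),r);shift([r[0],r[1],33],r[4])
E
```

```text
5094.5 [321. 139.] [ 413.8 -360.8  129.9   39.1  -11.8]
pose [ 342.3 -341.2  234.7] [-1.7998e+02  1.0000e-02 -1.4440e+01] j6 0.88 -> shift [ 74.2   1.2 201.7] turn -2.6 t 24.83 F [-0.2  0.6 -0.1] w 91.9
3654.5 [157. 108.] [ 489.6 -210.   121.2   36.7   15.7]
pose [ 342.3 -341.2  234.7] [-1.7998e+02  1.0000e-02 -1.4440e+01] j6 0.88 -> shift [ 110.  -163.7  201.7] turn -30.1 t 24.83 F [-0.2  0.6 -0.1] w 91.9
```

View pics/w18.png

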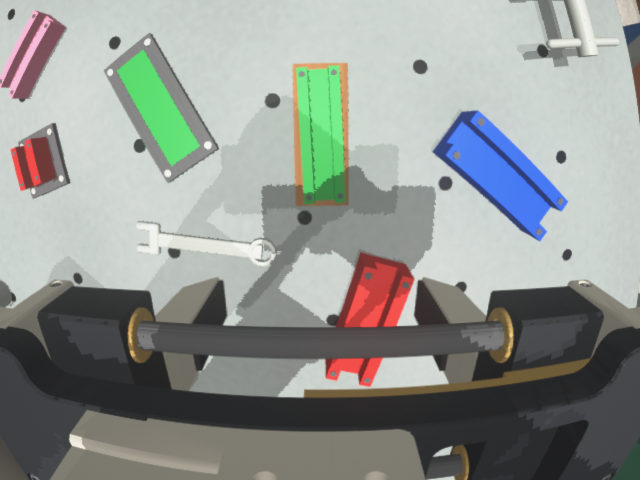

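>>> play_rows:
  moves: [0, 37, 1, 20, -2.5, 0, 74, 1, 45, -2.5, 0, 74, 1, 85, -2.5, 0, 74, 1, 125, -2.5, 0, 74, 1, 165, -2.5, 0, 74, 1, 190, -2.5, 0, 74, 1, 196, -2.5, 0, 74, 1, 196, -2.5]

```text
time: 25.5
tool_pos: [412.9, -360.3, 37.6]
tcp_rot: [-3.139, 0.003, -0.209]
contact_force: [-0.5, 0.1, 0.5]
grip_width: 91.7
```

>>> play_rows:
  moves: [0, 0, 0, 0, 0, 0, 0, 0, 0, 0, 0, 0, 0, 0, 0]

```text
time: 25.75
tool_pos: [414.2, -362.8, 41.0]
tcp_rot: [3.139, -0.003, -0.21]
contact_force: [0.1, 0.1, -0.0]
grip_width: 91.8
```

```bash
python3 - <<'E'
from h import *
shift([413.8,-360.8,33],-11.8)
o,w=wcap("w19")
E
```

```text
pose [ 414.2 -362.8   41. ] [179.85  -0.19 -12.02] j6 0.92 -> shift [-0.8 -1.9  8. ] turn -0.2 t 25.75 F [ 0.1  0.1 -0. ] w 91.8
```

View pics/w19.png

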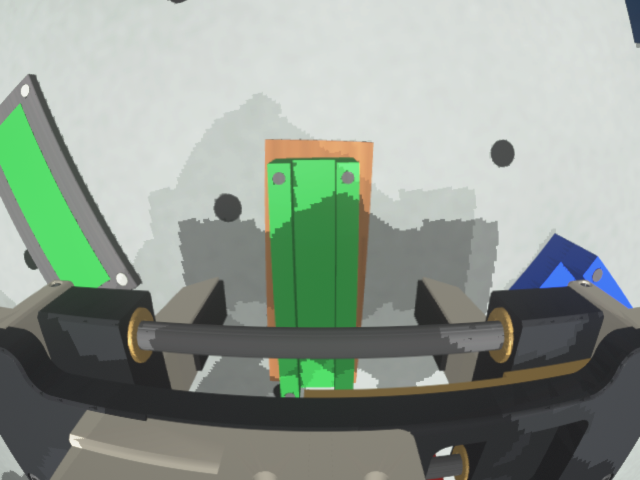

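>>> play_rows:
  moves: [0, -0.3, -1.5, 5.5, 0, 0, -0.3, -1.5, 5.5, 0, 0, -0.3, -1.5, 5.5, 0, 0, -0.3, -1.5, 5.5, 0, 255, -0.3, -1.5, 5.5, 0, 255, -0.3, -1.5, 5.5, 0]

```text
time: 26.3
tool_pos: [413.2, -360.5, 33.4]
tcp_rot: [3.141, -0.0, -0.21]
contact_force: [-0.2, -0.6, 0.4]
grip_width: 83.1
```

```bash
python3 - <<'E'
from h import *
shift([413.8,-360.8,33],-11.8)
E
```

```text
pose [ 413.2 -360.5   33.4] [ 1.7999e+02 -1.0000e-02 -1.2040e+01] j6 0.92 -> shift [0.7 0.2 0.4] turn -0.2 t 26.3 F [-0.2 -0.6  0.4] w 83.1
```

>>> play_rows:
  moves: [255, 0.5, 0, 0.5, 0, 255, 0.5, 0, 0.5, 0, 255, 0.5, 0, 0.5, 0, 255, 0.5, 0, 0.5, 0, 255, 0.5, 0, 0.5, 0, 255, 0.5, 0, 0.5, 0, 255, 0.5, 0, 0.5, 0, 255, 0.5, 0, 0.5, 0]

```text
time: 26.97
tool_pos: [413.7, -360.5, 32.8]
tcp_rot: [3.142, -0.0, -0.21]
contact_force: [0.2, 0.1, 1.0]
grip_width: 39.3
```

>>> play_rows:
  moves: [255, 0, 0, 0, 0, 255, 0, 0, 0, 0, 255, 0, 0, -10, 0, 255, 0, 0, -40, 0, 255, 0, 0, -80, 0, 255, 0, 0, -120, 0, 255, 0, 0, -130, 0, 255, 0, 0, -130, 0]

```text
time: 27.63
tool_pos: [414.9, -361.9, 166.7]
tcp_rot: [3.137, -0.006, -0.21]
contact_force: [0.0, -0.4, -3.6]
grip_width: 39.6
```

```bash
python3 - <<'E'
from h import *
o,w=wcap("w20")
shift([420,-200,163],15.6)
E
```

```text
pose [ 413.8 -360.6  163.8] [ 1.7992e+02 -1.0000e-01 -1.2030e+01] j6 0.92 -> shift [ -27.4 -158.4    0.8] turn -27.6 t 27.68 F [-0.2  0.9 -3.4] w 39.4
```

View pics/w20.png

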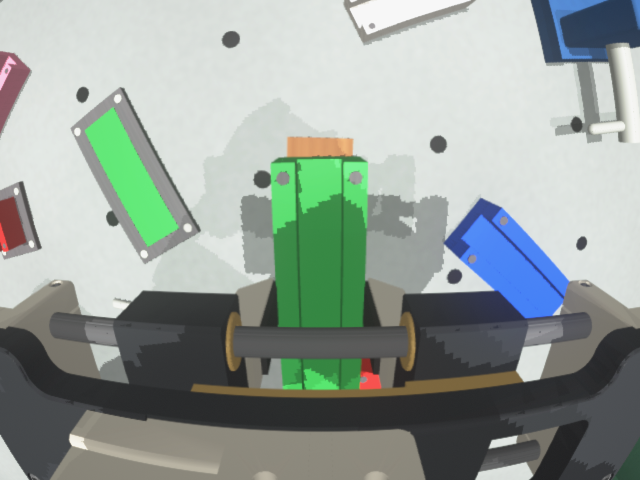

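>>> play_rows:
  moves: [255, -27, -158, 0, -27.5, 255, -27, -158, 0, -27.5, 255, -27, -158, 0, -27.5, 255, -27, -158, 0, -27.5, 255, -27, -158, 0, -27.5, 255, -27, -158, 0, -27.5, 255, -27, -158, 0, -27.5, 255, -27, -158, 0, -27.5]

```text
time: 28.35
tool_pos: [419.8, -200.9, 161.7]
tcp_rot: [-3.14, 0.001, 0.269]
contact_force: [0.6, -0.2, -3.7]
grip_width: 39.6
```

```bash
python3 - <<'E'
from h import *
o,w=wcap("w21")
for a,x in blobs(w["color"],'green',1000):print(a,x.mean(0)[0].round(),wrect(o,w,x,8))
shift([495.8,-197.5,60],15.6)
E
```

```text
2239.0 [320. 373.] [ 263.2 -245.7   80.8   40.5  -74.6]
19763.5 [325. 197.] [ 437.2 -196.5  243.4   81.8   15.6]
pose [ 419.9 -201.1  162. ] [-1.7995e+02  6.0000e-02  1.5370e+01] j6 0.69 -> shift [ 74.2  16.7 102. ] turn -0.2 t 28.4 F [ 0.2  1.1 -4.2] w 39.3
```

View pics/w21.png

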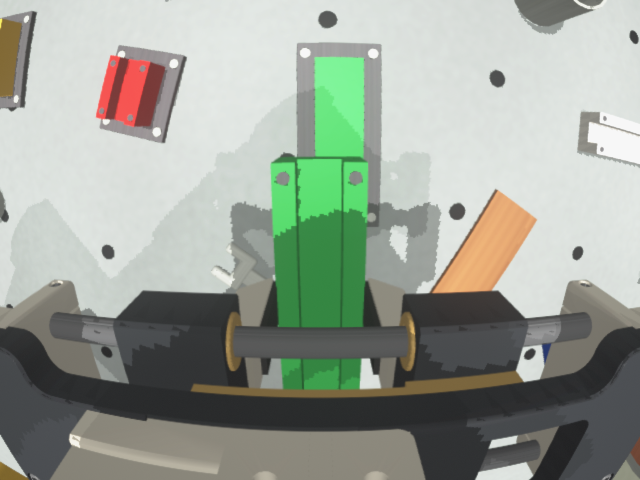

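>>> play_rows:
  moves: [255, 37, 16.5, 10, 0, 255, 74, 16.5, 35, 0, 255, 74, 16.5, 70, 0, 255, 74, 16.5, 95, 0, 255, 74, 16.5, 108, 0, 255, 74, 16.5, 108, 0, 255, 74, 16.5, 108, 0, 255, 74, 16.5, 108, 0]

```text
time: 29.07
tool_pos: [496.5, -197.6, 55.7]
tcp_rot: [3.14, -0.001, 0.269]
contact_force: [0.1, 0.4, -3.0]
grip_width: 39.5
```

>>> play_rows:
  moves: [255, 0, 0, 12, 0, 255, 0, 0, 14, 0, 255, 0, 0, 14, 0, 255, 0, 0, 14, 0]

```text
time: 29.4
tool_pos: [496.3, -196.9, 41.8]
tcp_rot: [3.14, -0.001, 0.27]
contact_force: [0.2, -0.1, -2.5]
grip_width: 39.4
```

```bash
python3 - <<'E'
from h import *
shift([495.8,-197.5,35],15.6)
o,w=wcap("w22")
E
```

```text
pose [ 496.3 -196.9   41.8] [ 1.7994e+02 -6.0000e-02  1.5450e+01] j6 0.78 -> shift [-0.7  0.4  6.8] turn -0.1 t 29.4 F [ 0.2 -0.1 -2.5] w 39.4
```

View pics/w22.png

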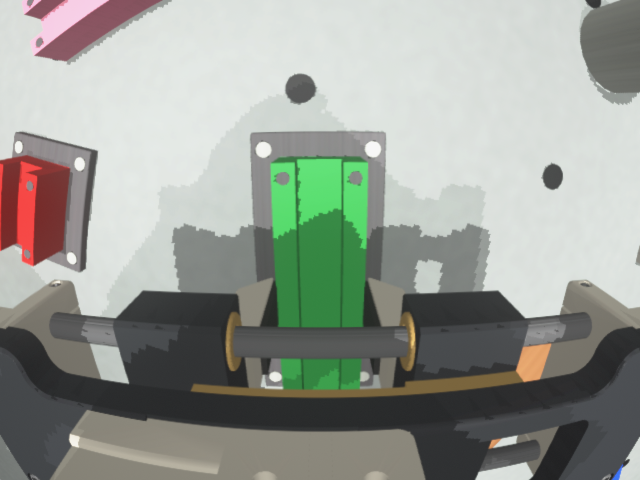

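>>> play_rows:
  moves: [255, -0.3, 0.3, 5, 0, 255, -0.3, 0.3, 5, 0, 255, -0.3, 0.3, 5, 0, 255, -0.3, 0.3, 5, 0, 255, -0.3, 0.3, 5, 0]

```text
time: 29.87
tool_pos: [495.8, -196.9, 35.9]
tcp_rot: [3.141, -0.0, 0.27]
contact_force: [-0.4, -0.4, -4.0]
grip_width: 39.2
```

```bash
python3 - <<'E'
from h import *
shift([495.8,-197.5,35],15.6)
E
```

```text
pose [ 495.8 -196.9   35.9] [ 1.7999e+02 -1.0000e-02  1.5470e+01] j6 0.78 -> shift [-0.2  0.6  0.9] turn -0.1 t 29.87 F [-0.4 -0.4 -4. ] w 39.2
```

>>> play_rows:
  moves: [255, 0, 0.4, 0.8, 0, 255, 0, 0.4, 0.8, 0, 255, 0, 0.4, 0.8, 0, 0, 0, 0.4, 0.8, 0, 0, 0, 0.4, 0.8, 0, 0, 0, 0.4, 0.8, 0, 0, 0, 0.4, 0.8, 0, 0, 0, 0.4, 0.8, 0]

```text
time: 30.53
tool_pos: [496.0, -197.3, 35.3]
tcp_rot: [3.141, -0.0, 0.27]
contact_force: [0.5, -0.3, -0.3]
grip_width: 68.4
```

>>> play_rows:
  moves: [0, 0, 0, -5, 0, 0, 0, 0, -30, 0, 0, 0, 0, -70, 0, 0, 0, 0, -110, 0, 0, -25, 0, -150, 0, 0, -60, 0, -190, 0, 0, -80, 0, -210, 0, 0, -80, 0, -210, 0]

```text
time: 31.2
tool_pos: [417.4, -220.4, 251.1]
tcp_rot: [3.134, -0.004, 0.269]
contact_force: [1.1, -0.6, 1.3]
grip_width: 91.3
```

>>> play_rows:
  moves: [0, 0, 0, 0, 0, 0, 0, 0, 0, 0, 0, 0, 0, 0, 0, 0, 0, 0, 0, 0]

```text
time: 31.53
tool_pos: [418.8, -218.0, 243.6]
tcp_rot: [-3.139, 0.002, 0.271]
contact_force: [0.2, 0.3, -0.3]
grip_width: 91.7
```

```bash
python3 - <<'E'
from h import *
o,w=wcap("w23")
for a,x in blobs(w["color"],'green',1000):print(a,x.mean(0)[0].round(),wrect(o,w,x,40))
shift([400,-200,240],15.6)
s=bot.capture("scene");cv2.imwrite("pics/s2.png",s["color"][:,:,::-1])
E
```

```text
5148.5 [321. 128.] [ 496.  -198.8  130.6   39.7   15.6]
pose [ 418.9 -218.   243.6] [-1.7988e+02  9.0000e-02  1.5520e+01] j6 0.66 -> shift [-13.4 -22.4   3.6] turn -0.1 t 31.58 F [0.8 0.2 0.4] w 92.1
```

View pics/w23.png

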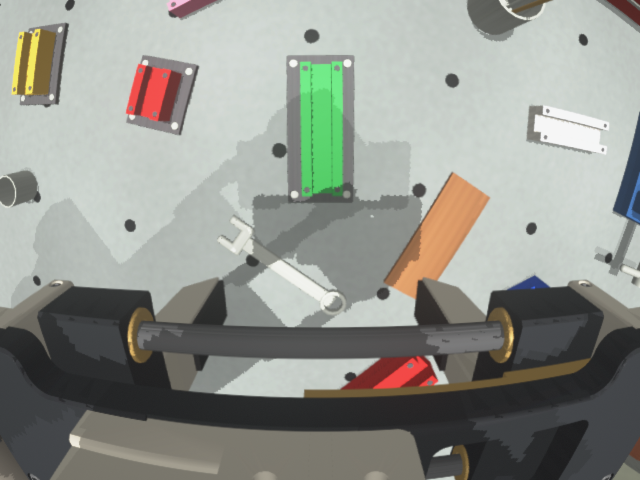

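View pics/s2.png

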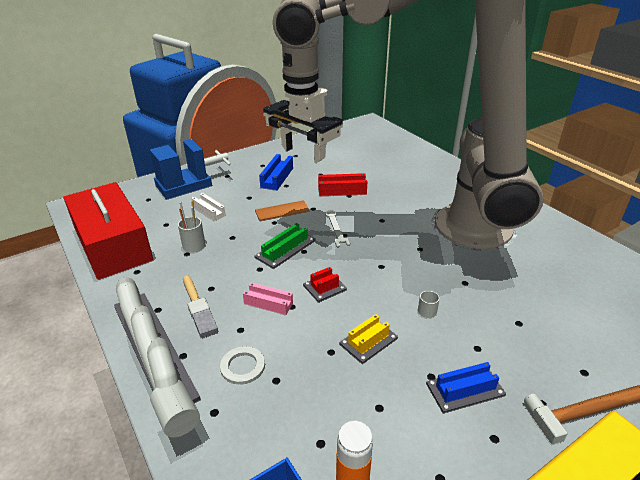

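All four saddles sit centred on their pads. The pot at (191,233) and the can at (354,455) haven't moved in the scene view, and the gripper is clear of everything.

```bash
python3 - <<'E'
from plant import bot
print(bot.close_job())
E
```

```text
the job is handed in; nothing more can be done
None
```

I took the stack apart from the top down and set the red, yellow, blue and green saddles groove up on their own pads. I handed the job in at about 31.6 s; the system gives no verdict.

- **Placement:** after each release, the wrist camera put the saddle within about 1.5 mm and 1° of its painted outline. None tipped.
- **Bystanders:** in the last scene picture the pot of rods and the can stand where they were at the start. The gripper was open and clear of everything.
- **Look-alikes:** I left the larger red and blue saddles and the pink and white ones alone. The blue saddle I moved was the one in the stack, which measured about 106 mm long against about 150 mm for the other.
- **Camera disagreement:** the top and wrist cameras differed by about 4 mm in x on the pads. I used the wrist camera for both grasping and placing, so that offset should mostly cancel. I didn't measure the placed saddles from the top camera: the arm hid the red one in the one top picture I took, and I took no more.

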